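# Take the sprung filter cap out of the compost caddy lid

## Task

The odour filter in the compost caddy's lid is due for a wash. Without forcing anything, press its spring-loaded bayonet cap down past the catch, turn it anticlockwise until it comes free and lift it out with the caddy lid staying shut. Set it down gently, upright with its grip bar on top, inside the shallow steel draining tray, let go, and leave everything else on the bench where it is.

Things in the scene. Friction and masses are not known exactly. Their poses are not given: they have to be found in the camera images.
- cap_grip (a point): Middle of the grip bar on top of the filter cap: 10 mm above the cap's round flat top, 36 mm above its flat underside. The bar is 40 mm long, 12 mm thick, 20 mm tall. z up along the cap's axis, x along the bar, y across it. Locked in the caddy, x lies along the housing's x (within 3 degrees) and this point is 23 mm above the housing point.
- cap: Filter cap (90-150 g), plain grey plug: round body 52 mm across, 26 mm high, flat underside (origin at its centre), grip bar on top. Three lugs, 6 mm wide, 4 mm high, reach 32 mm from the axis, 4 mm above the underside; one points along +x. A spring plate pushes it up: about 6 N when locked, plus 0.4 N per mm pressed.
- housing (a point): Filter housing on the shut lid: round black bayonet collar, 81 mm across, 26 mm high. The point is on its axis, level with its top face, 209 mm above the bench. z up, x to the lid's hinge. The cap goes straight down 5 to 10 mm (differs each time, not visible) to pass the catch; a firm groove floor follows 1.5 mm deeper, where force rises steeply.
- caddy: Stainless compost caddy, 200 deep (x), 180 wide, 183 mm to its lid's top, firm on the bench; origin under its centre, hinge at +x. Held below the catch, the cap turns anticlockwise from above; its groove climbs several mm on the way, lifting it. From 52 to 72 degrees (end stop) the lugs are in open slots; let up, it pops 3 mm above its locked height and lifts out. Over 20 N may damage it.
- lid (a joint): Angle of the caddy's lid in rad: 0 shut, growing as it opens upward about the hinge at the caddy's back. It is held shut by its weight only, so pulling on a cap that is still caught lifts it.
- tray_in (a point): Centre of the inner floor of the shallow stainless draining tray, 3 mm above the bench; x along its 180 mm side, z up. The tray is 180 x 150 mm, 24 mm high, walls 3 mm (inside 174 x 144 mm), 500 g, loose on the bench.
- tray: The draining tray itself; origin at the centre of its underside.
- bento: Bystander: open lime bento tray, 140 x 200 x 45 mm, origin at the centre of its underside.
- glass_box: Bystander: glass food container with a clip lid, 118 x 171 x 65 mm, origin at the centre of its underside.
- mould0: Bystander: round silicone egg mould with two tabs, 80 mm across, 34 mm high, on the timber serving board (300 x 170 x 18 mm); origin at the centre of its underside.
- mould1: Bystander: the second egg mould, the same, on the same board.
Not all that is in view belongs to the job. Of the things that look like the cap, the smallest one is meant.

How it is judged:
By the outcome, as a careful person would: the job done as asked, in the order asked, and still so for the second after the job is handed in, with the robot touching nothing.
It also fails if it takes over 61 s, if anything falls off the work surface, if the arm or the gripper's body presses on something with over 40 N, if the wrist force passes 120 N, or if a joint passes its speed limit or range.

## Robot

A 7-joint arm with a two-finger parallel gripper is mounted at the origin on the work surface. World frame = base frame: x ahead of the robot, y to its left, z up, the work surface at z = 0. Lengths are in m, angles in rad, forces in N, time in s.
With the tool pointing down it reaches from about 0.4 to 0.85 m from the base axis. Payload 10.4 kg.
Tool frame: the origin (TCP) lies between the finger pads; the fingertips stand 19 mm ahead of it and the grasp point (between the pads) is the TCP; x points along the fingers, y is the direction in which the jaws open and shut, and the axes are right-handed (so a half turn about x gives the same grasp; the last joint's range is limited). The gripper opens to 87 mm and grips with 3 to 60 N. Pads are 19 mm wide; open, the fingers measure 117 mm over their backs; the gripper's body (75 mm by 190 mm) begins 51 mm behind the grasp point.
Start: joints at [-1.211, 0.332, -0.065, 1.46, 0.022, 1.35, -0.088], TCP at [0.233, 0.58, 0.242] pointing down, gripper open.
Joint ranges: [-2.6, 2.6], [-0.5, 2.12], [-1.47, 1.34], [0.16, 2.42], [-1.27, 4.41], [0.06, 2.06], [-2.6, 2.6]. Speed limits (rad/s): [2.22, 2.22, 2.79, 2.79, 3.14, 3.14, 3.14].

## Interface

Orientations are given as a unit quaternion [x, y, z, w].
In Python, from bench import r gives the robot as it stands.
- The arm moves only by the tool drive_tool, never from a script. Its argument "motion" is a list of rows, each a list of 4 numbers: the shift along the tool's x, y, z in cm, then the turn about the tool's x in units of 5 degrees (1.0 is 5 degrees). In form: [[tx, ty, tz, twist], ...]. A call has 1 to 20 rows; each row is the pose to reach, as a shift and turn from the pose commanded when the call began, along the tool's axes at that moment; what a row does not reach only later rows make up. A row lasts 1/12 s, in which the tool goes at most 41.7 mm and 7.16 degrees, less where a joint would pass 70% of its speed; a pose out of reach is approached as far as the arm can. A call with a gripper value outside its range is refused whole. "grip" is the closure in counts, from 0 (fully open) to 255 (shut), set as the call begins (left out, the last holds). The fingers move at their own pace and stop on an object; "force" is the grip in N (left out, the last holds). Time passes only in rows, so rows that repeat a pose let the fingers close. It gives the time, the measured TCP pose, the force and the opening at its end, in the units of the state.
- r.read_state(): the state, without advancing time (a new reading comes with each control period).
- r.camera(name): name is "scene" or "top" or "wrist"; returns the picture (420x560x3 uint8, red, green, blue); there is no depth.
- r.calibration(name): a dict with "fx", "fy", "cx", "cy" (pixels), "dist" ([k1, k2, p1, p2, k3] as OpenCV has them; the pictures are not rectified), "xyz" and "orientation" of the camera in the world. Camera axes: x right, y up, looking along -z (the intrinsics and any distortion apply to the point x, -y, -z); pixel columns grow to the right and rows downward; lengths in m; the calibration is good to about 2 mm. A picture is of the moment at which its call begins: read the wrist's pose just before it. calibration takes no time and is no camera call; for the wrist camera it gives the pose at the moment of the call.
- r.close_job(): hands the job in, once; it reports no verdict.
The state is a dict: "time": time; "joint_positions": joint angles; "joint_vel": joint speeds; "joint_torque": joint torques, N m; "ee_pos": TCP position; "eef_rot": TCP orientation; "ft_force": force on the tool from outside, world axes, zero at the start; "torque": the same for the moment, N m; "width": finger opening in m.
Only numpy, scipy, OpenCV 4.12 (cv2) and the standard library are available. Lean on these libraries where they do the work, as an engineer would, in place of code of your own. Each camera call takes 0.05 s, during which the arm holds its last target.

## Working session

There is one attempt and no reset: what is moved stays moved. The work goes in short steps, Python scripts to look and compute and a tool call to move; the robot and the scene stay as the last step left them, time stands still between calls to the robot, and variables do not carry over. Pictures are saved under pics/ and viewed, and the job is handed in when it is done.

Besides the shell and the picture viewer there is one more tool, called after "Emit:" as a command line: name --pt "numbers of a row" for each row, then --argument value for the rest. drive_tool: Moves the arm, as the interface text tells. Its arguments: {"type":"object","properties":{"motion":{"type":"array","items":{"type":"array","items":{"type":"number"}}},"grip":{"type":"number"},"force":{"type":"number"}},"required":["motion"]}

```bash
mkdir -p pics; python3 - <<'E'
from bench import r
import cv2
s=r.read_state();print({k:s[k] for k in('time','ee_pos','eef_rot','ft_force','width')})
for n in('scene','top','wrist'):
    c=r.calibration(n);print(n,c)
    cv2.imwrite(f'pics/{n}0.png',cv2.cvtColor(r.camera(n),cv2.COLOR_RGB2BGR))
E
```

```text
{'time': 0.0, 'ee_pos': array([0.23332498, 0.57941974, 0.24076315]), 'eef_rot': array([ 0.13401339,  0.69427003, -0.13501608,  0.69411829]), 'ft_force': array([-0.83555595, -0.22569963,  0.58343647]), 'width': 0.0871675825219352}
scene {'fx': 402.62519435595595, 'fy': 402.62519435595595, 'cx': 280.87084332469544, 'cy': 205.52044482726836, 'dist': array([-0.07668293,  0.        ,  0.        ,  0.        ,  0.        ]), 'xyz': array([ 1.18086946, -0.24933908,  0.67485516]), 'orientation': array([0.40683115, 0.22869396, 0.41377322, 0.78165159])}
top {'fx': 533.0618759305153, 'fy': 533.0618759305153, 'cx': 283.66575149321636, 'cy': 199.9361052458324, 'dist': array([0.03064535, 0.        , 0.        , 0.        , 0.        ]), 'xyz': array([0.27125711, 0.14649812, 1.66025985]), 'orientation': array([ 0.05535083, -0.06124551, -0.69756798,  0.71174728])}
wrist {'fx': 316.5283791160433, 'fy': 316.5283791160433, 'cx': 280.4145885476076, 'cy': 209.19587832212468, 'dist': array([-0.05114974,  0.        ,  0.        ,  0.        ,  0.        ]), 'xyz': array([0.16068117, 0.60819305, 0.38399727]), 'orientation': array([-0.11845878, -0.07890582,  0.55385432,  0.82035771])}
```

View pics/scene0.png

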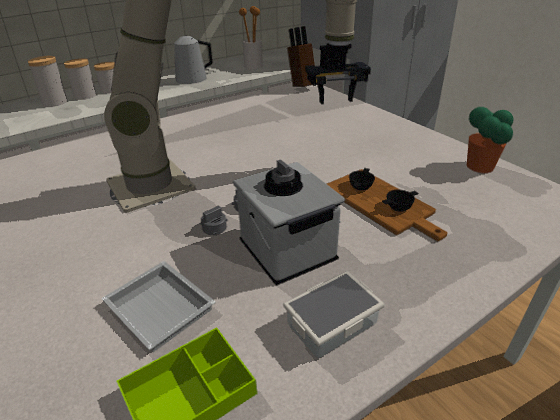

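View pics/top0.png

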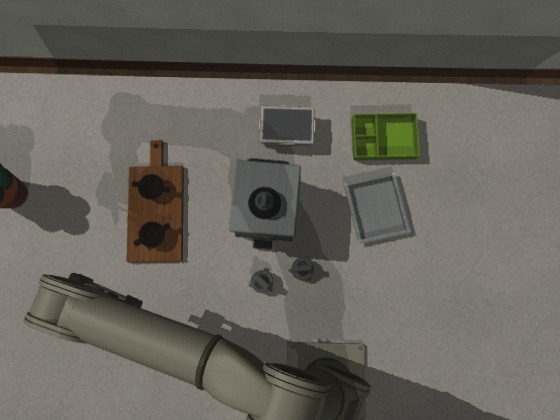

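View pics/wrist0.png

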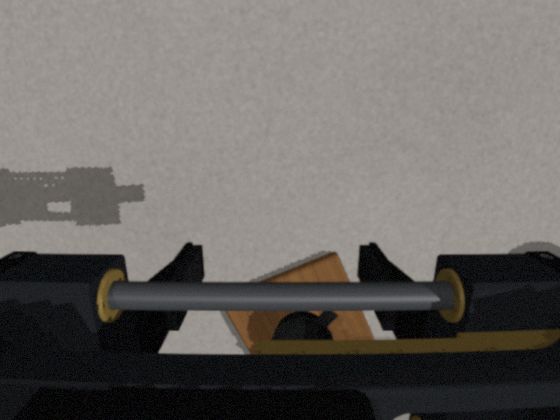

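```bash
python3 - <<'E'
import cv2,numpy as np
t=cv2.imread('pics/top0.png');s=cv2.imread('pics/scene0.png')
g=lambda a:np.clip(255*(a/255.)**.6,0,255).astype(np.uint8)
cv2.imwrite('pics/ctop.png',g(cv2.resize(t[140:300,210:420],None,fx=3.6,fy=3.6,interpolation=cv2.INTER_CUBIC)))
cv2.imwrite('pics/cscene.png',g(cv2.resize(s[145:285,190:350],None,fx=4.2,fy=4.2,interpolation=cv2.INTER_CUBIC)))
E
```

```text
(no output)
```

View pics/ctop.png

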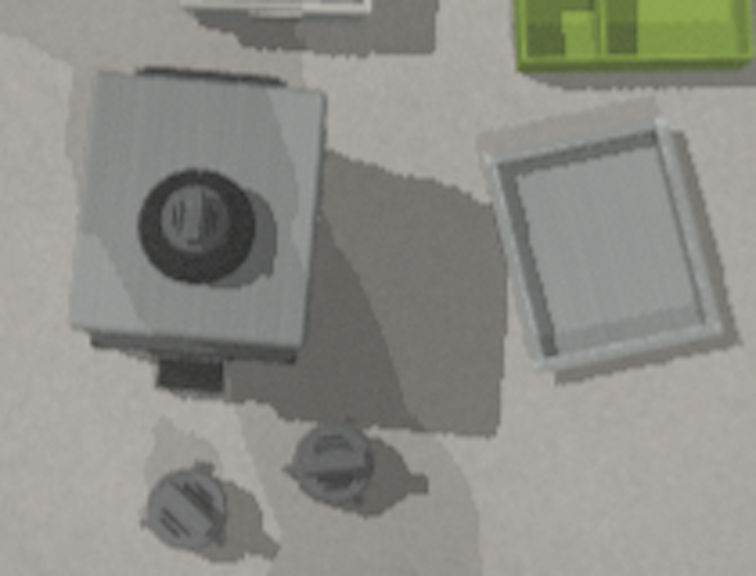

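View pics/cscene.png

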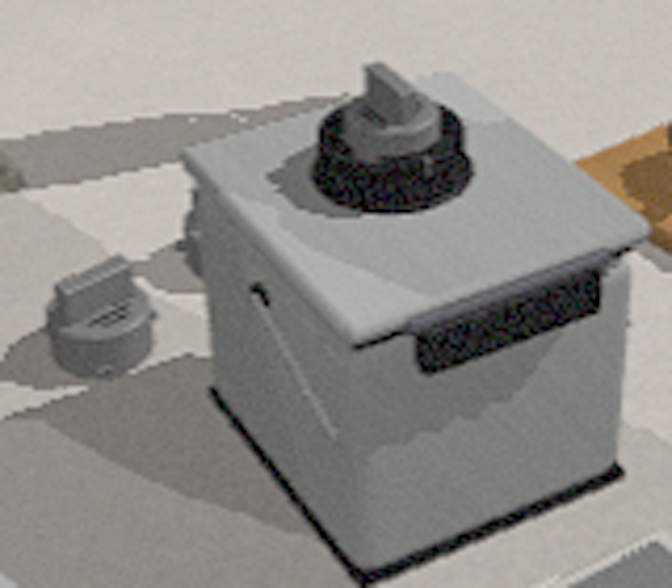

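```bash
cat > h.py <<'E'
import numpy as np,cv2
from scipy.spatial.transform import Rotation as R
from bench import r
def K(c): return np.array([[c['fx'],0,c['cx']],[0,c['fy'],c['cy']],[0,0,1.]])
def ray(c,uv):
    p=cv2.undistortPoints(np.array(uv,float).reshape(-1,1,2),K(c),np.array(c['dist'])).reshape(-1,2)
    d=np.c_[p[:,0],-p[:,1],-np.ones(len(p))]
    return np.array(c['xyz']),R.from_quat(c['orientation']).apply(d)
def plane(c,uv,z):
    o,d=ray(c,uv); return o+d*((z-o[2])/d[:,2])[:,None]
def proj(c,P):
    q=R.from_quat(c['orientation']).inv().apply(np.atleast_2d(P)-c['xyz'])
    q=np.c_[q[:,0],-q[:,1],-q[:,2]]
    return cv2.projectPoints(q,np.zeros(3),np.zeros(3),K(c),np.array(c['dist']))[0].reshape(-1,2)
def st():
    s=r.read_state();Rm=R.from_quat(s['eef_rot']).as_matrix();return s,Rm
def show(n,nm):
    c=r.calibration(n);i=cv2.cvtColor(r.camera(n),cv2.COLOR_RGB2BGR);cv2.imwrite(nm,i);return c,i
E
python3 - <<'E'
from h import *
s,Rm=st();print(Rm.round(3),s['joint_positions'])
t=cv2.imread('pics/top0.png');c=r.calibration('top')
g=cv2.cvtColor(t,cv2.COLOR_BGR2GRAY)
# collar
sub=np.zeros_like(g);sub[175:228,238:290]=(g[175:228,238:290]<62)*255
n,l,stt,ce=cv2.connectedComponentsWithStats(sub);i=1+np.argmax(stt[1:,4]);print(stt[i])
cn=max(cv2.findContours((l==i).astype(np.uint8),0,1)[0],key=cv2.contourArea)
h=cv2.convexHull(cn);e=cv2.fitEllipse(h);print(e)
print('collar ctr z.209',plane(c,[e[0]],.209), 'z.196',plane(c,[e[0]],.196))
P=plane(c,h.reshape(-1,2),.209);print(cv2.minEnclosingCircle(P[:,:2].astype(np.float32)*1000))
# lid edges from gradient? print pixel rows of crop
cv2.imwrite('pics/ccap.png',cv2.resize(t[180:226,240:290],None,fx=12,fy=12,interpolation=cv2.INTER_CUBIC))
sc=cv2.imread('pics/scene0.png');cv2.imwrite('pics/ccap2.png',cv2.resize(sc[155:200,260:306],None,fx=12,fy=12,interpolation=cv2.INTER_CUBIC))
E
```

```text
[[-0.     0.374  0.928]
 [-0.001  0.928 -0.374]
 [-1.    -0.001  0.   ]] [-1.21059463  0.33272094 -0.06469795  1.46072056  0.02158815  1.34990591
 -0.08849905]
[ 248  187   39   33 1012]
((267.2486267089844, 203.75550842285156), (32.28833770751953, 40.3582878112793), 110.02256774902344)
collar ctr z.209 [[0.50153082 0.1817379  0.209     ]] z.196 [[0.50359355 0.18205357 0.196     ]]
((500.84613037109375, 179.88133239746094), 56.0761833190918)
```

View pics/ccap.png

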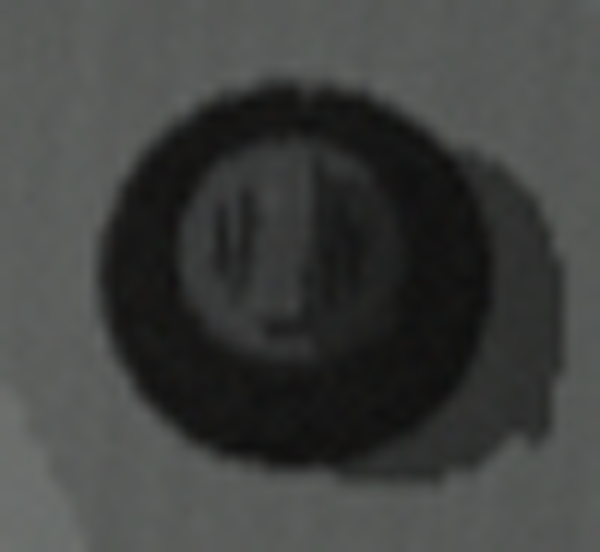

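View pics/ccap2.png

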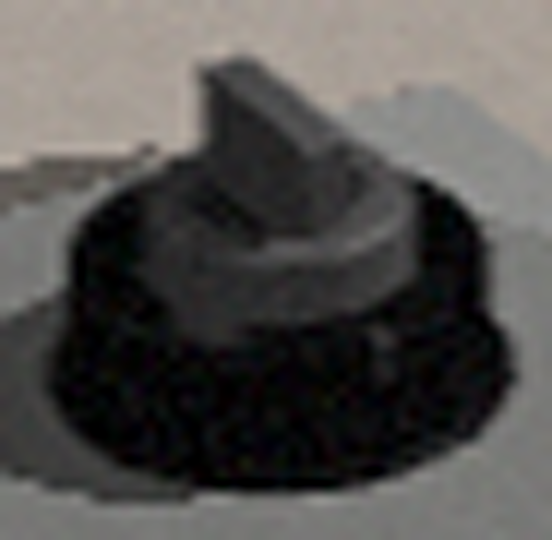

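```bash
python3 - <<'E'
from h import *
t=cv2.imread('pics/top0.png');c=r.calibration('top')
g=cv2.cvtColor(t,cv2.COLOR_BGR2GRAY);g=cv2.resize(g,None,fx=4,fy=4,interpolation=cv2.INTER_CUBIC)
sh=lambda p:(np.asarray(p,float)+.5)/4-.5
m=np.zeros_like(g);a=slice(175*4,230*4);b=slice(236*4,292*4);m[a,b]=(g[a,b]<36)*255
n,l,stt,ce=cv2.connectedComponentsWithStats(m);i=1+np.argmax(stt[1:,4])
cn=max(cv2.findContours((l==i).astype(np.uint8),0,1)[0],key=cv2.contourArea);h=cv2.convexHull(cn).reshape(-1,2)
for z in(.209,.196,.183):
    print(z,cv2.fitEllipse((plane(c,sh(h),z)[:,:2]*1000).astype(np.float32)))
print('cap disc',plane(c,[[263.9,200.4]],.222))
# predicted pixels for candidate
for P in([.505,.187],):pass
# cap ring: bright inside collar
f=cv2.drawContours(np.zeros_like(g),[h.reshape(-1,1,2)],-1,255,-1);f=cv2.erode(f,np.ones((13,13)))
k=((g>40)&(f>0)).astype(np.uint8)
n,l,stt,ce=cv2.connectedComponentsWithStats(k);i=1+np.argmax(stt[1:,4]);cn=max(cv2.findContours((l==i).astype(np.uint8),0,1)[0],key=cv2.contourArea)
h2=cv2.convexHull(cn).reshape(-1,2);print('cap',cv2.fitEllipse((plane(c,sh(h2),.222)[:,:2]*1000).astype(np.float32)))
# bar ends from the enlarged crop
q=lambda x,y:[240+(x+.5)/12-.5,180+(y+.5)/12-.5]
print('bar top',plane(c,[q(283,150),q(290,325)],.242))
# lid corners (crop 3.6 origin 210,140)
w=lambda x,y:[210+(x+.5)/3.6-.5,140+(y+.5)/3.6-.5]
L=plane(c,[w(97,70),w(327,92),w(304,350),w(71,327)],.183);print(L)
T=plane(c,[w(483,155),w(665,122),w(722,332),w(543,368)],.024);print('tray',T,T.mean(0))
for Q in(L,T): print(np.linalg.norm(np.roll(Q,-1,0)-Q,axis=1), [np.degrees(np.arctan2(*(v[1::-1]))) for v in np.roll(Q,-1,0)-Q])
# scene bar top ends
cs=r.calibration('scene');q2=lambda x,y:[260+(x+.5)/12-.5,155+(y+.5)/12-.5]
print('scene bar top',plane(cs,[q2(222,66),q2(330,145)],.242))
E
```

```text
0.209 ((504.46441650390625, 189.13693237304688), (87.79071044921875, 89.50601959228516), 157.8338165283203)
0.196 ((506.55340576171875, 189.5188751220703), (88.57710266113281, 90.30779266357422), 157.8336639404297)
0.183 ((508.6424255371094, 189.9008331298828), (89.36351013183594, 91.10956573486328), 157.83370971679688)
cap disc [[0.50856309 0.19079822 0.222     ]]
cap ((508.9537658691406, 192.44073486328125), (48.68699645996094, 50.740665435791016), 72.3818588256836)
bar top [[0.528111   0.19285646 0.242     ]
 [0.48828069 0.19026638 0.242     ]]
[[0.6323617  0.2725944  0.183     ]
 [0.61851758 0.09072653 0.183     ]
 [0.41413077 0.10559451 0.183     ]
 [0.42830543 0.28576137 0.183     ]]
tray [[ 0.60264685 -0.05175466  0.024     ]
 [ 0.63531717 -0.21045153  0.024     ]
 [ 0.45239717 -0.25648401  0.024     ]
 [ 0.41831744 -0.10309768  0.024     ]] [ 0.52716966 -0.15544697  0.024     ]
[0.18239403 0.20492688 0.1807236  0.20448064] [np.float64(-94.35306510803592), np.float64(175.83938565313088), np.float64(85.50151307071295), np.float64(-3.691959719849589)]
[0.16202484 0.18862321 0.15712669 0.19134638] [np.float64(-78.36725250740248), np.float64(-165.87461717820455), np.float64(102.52663040094606), np.float64(15.564620254924737)]
scene bar top [[0.49132847 0.18984988 0.242     ]
 [0.52901164 0.18903142 0.242     ]]
```

Emit:
drive_tool --pt "-4 0 0 0.5" --pt "-8 -1 2 1.8" --pt "-10 -3 5 3.2" --pt "-10 -5 8 4.6" --pt "-10 -7 11 6" --pt "-10 -9 14 7.4" --pt "-10 -11 17 8.8" --pt "-10 -13 20 10.2" --pt "-10 -15 23 11.6" --pt "-10 -17 26 13" --pt "-10 -19 29 14.4" --pt "-10 -20.5 32 15.8" --pt "-10 -22 34.5 17.2" --pt "-10 -23.5 37 18.6" --pt "-10 -25 39 20" --pt "-10 -25.7 40.2 21.4" --pt "-10 -25.7 40.2 22.8" --pt "-10 -25.7 40.2 24.2" --pt "-10 -25.7 40.2 25.6" --pt "-10 -25.7 40.2 27" --grip 130

```text
time: 1.82
ee_pos: [0.5103, 0.1911, 0.3413]
eef_rot: [-0.693, -0.139, 0.693, -0.139]
ft_force: [-0.6, 1.1, 0.1]
width: 0.0425
```

Emit:
drive_tool --pt "0 0 0 1.3" --pt "0 0 0 2.6" --pt "0 0 0 3.9" --pt "0 0 0 5.2" --pt "0 0 0 5.2" --pt "0 0 0 5.2"

```text
time: 2.32
ee_pos: [0.5102, 0.1913, 0.3414]
eef_rot: [-0.707, 0.017, 0.707, 0.017]
ft_force: [-0.1, -0.5, 0.8]
width: 0.0425
```

```bash
python3 - <<'E'
from h import *
s,Rm=st();print(s['time'],s['ee_pos'],Rm.round(3),s['joint_positions'],s['ft_force'])
c,i=show('wrist','pics/w1.png')
a=proj(c,[[.489,.19,.242],[.529,.19,.242],[.509,.19,.222],[.509,.19,.209]]);print(a)
show('top','pics/t1.png')
E
```

```text
2.3167 [0.51024088 0.19126866 0.34138883] [[-0.    -0.047 -0.999]
 [-0.    -0.999  0.047]
 [-1.     0.     0.   ]] [-0.85212421  0.1141554   0.45448556  1.53108891 -0.05018413  1.50820343
 -2.01536375] [-0.08949145 -0.46115863  0.82096314]
[[282.59483019 239.87192117]
 [280.25058521 192.6087727 ]
 [281.37256825 209.67536131]
 [281.32816414 205.57134141]]
```

View pics/w1.png

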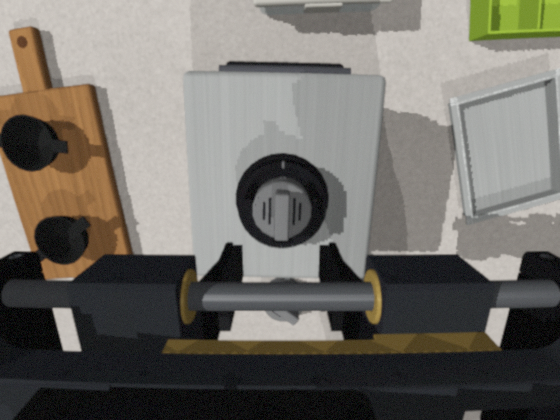

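```bash
python3 - <<'E'
from h import *
c=r.calibration('wrist')
i=cv2.imread('pics/w1.png');b=i[140:260,225:340]
b=np.clip(255*(b/255.)**.6,0,255).astype(np.uint8)
cv2.imwrite('pics/cw1.png',cv2.resize(b,None,fx=5,fy=5,interpolation=cv2.INTER_CUBIC))
g=cv2.cvtColor(i,cv2.COLOR_BGR2GRAY)
# lid edges via left & right lines
for row in(100,130,160,190,220):
    x=np.abs(np.diff(g[row,170:400].astype(int)));p=np.argsort(x)[-6:]+170;print(row,sorted(p))
f=np.zeros_like(g);f[145:252,230:332]=((g[145:252,230:332]<38))*255
n,l,stt,ce=cv2.connectedComponentsWithStats(f);k=1+np.argmax(stt[1:,4])
h=cv2.convexHull(max(cv2.findContours((l==k).astype(np.uint8),0,1)[0],key=cv2.contourArea)).reshape(-1,2)
print('collar',stt[k],cv2.fitEllipse((plane(c,h,.209)[:,:2]*1000).astype(np.float32)))
E
```

```text
100 [np.int64(183), np.int64(379), np.int64(380), np.int64(381), np.int64(383), np.int64(384)]
130 [np.int64(376), np.int64(377), np.int64(378), np.int64(379), np.int64(380), np.int64(385)]
160 [np.int64(256), np.int64(257), np.int64(258), np.int64(305), np.int64(306), np.int64(307)]
190 [np.int64(235), np.int64(236), np.int64(256), np.int64(257), np.int64(326), np.int64(327)]
220 [np.int64(239), np.int64(240), np.int64(253), np.int64(254), np.int64(268), np.int64(270)]
collar [ 237  154   91   92 3461] ((512.641357421875, 189.31443786621094), (81.85504150390625, 85.98377990722656), 88.00140380859375)
```

View pics/cw1.png

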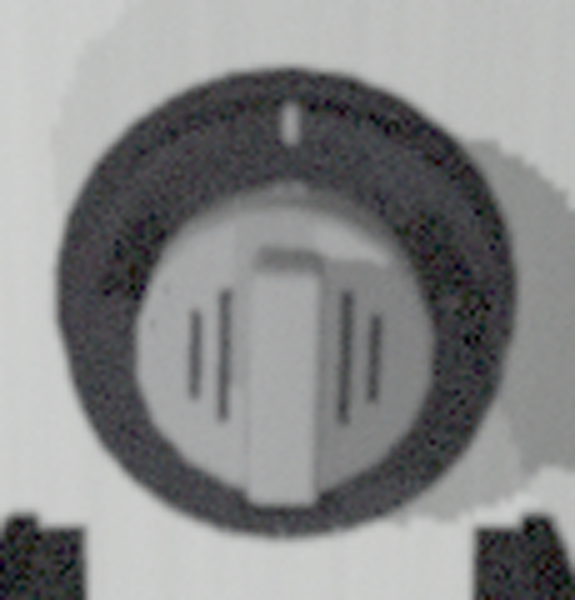

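```bash
python3 - <<'E'
from h import *
c=r.calibration('wrist')
q=lambda x,y:[225+(x+.5)/5-.5,140+(y+.5)/5-.5]
P=plane(c,[q(257,272),q(318,272),q(316,503),q(247,503)],.242);print(P*1000,P.mean(0))
d=(P[0]+P[1])/2-(P[2]+P[3])/2;print(np.linalg.norm(d),np.degrees(np.arctan2(d[1],d[0])))
D=plane(c,[q(135,350),q(435,350),q(285,205),q(285,500)],.222);print(D*1000)
L=plane(c,[q(194,310),q(196,400),q(225,290),q(223,420),q(347,292),q(344,420),q(376,318),q(373,400)],.222)
for k in range(0,8,2):d=L[k]-L[k+1];print(np.degrees(np.arctan2(d[1],d[0])))
M=plane(c,[q(290,122)],.209);print('mark',M)
# lid side edges from subpixel rows
E
```

```text
[[528.07319972 193.41188795 242.        ]
 [527.61127606 183.80612467 242.        ]
 [488.53029827 185.73927434 242.        ]
 [489.07696426 197.09314587 242.        ]] [0.50832293 0.19001261 0.242     ]
0.03913940725517679 -4.112968519375459
[[510.34326951 215.75964128 222.        ]
 [507.84580291 163.8599063  222.        ]
 [534.57525256 188.61282343 222.        ]
 [481.23472107 191.12103829 222.        ]]
-2.3998578082681887
-4.164461775692191
-3.354610815984246
-3.7755996558930165
mark [[0.54663215 0.18712407 0.209     ]]
```

Emit:
drive_tool --pt "1 0.14 0.18 0.2" --pt "3 0.14 0.18 0.2" --pt "5 0.14 0.18 0.2" --pt "6.5 0.14 0.18 0.2" --pt "7.7 0.14 0.18 0.2" --pt "8.6 0.14 0.18 0.2" --pt "9.2 0.14 0.18 0.2" --pt "9.5 0.14 0.18 0.2" --pt "9.6 0.14 0.18 0.2" --pt "9.6 0.14 0.18 0.2"

```text
time: 3.25
ee_pos: [0.5087, 0.19, 0.2459]
eef_rot: [0.707, -0.024, -0.706, -0.024]
ft_force: [0.6, 0.6, 0.1]
width: 0.0428
```

```bash
python3 - <<'E'
from h import *
s,Rm=st();print(s['time'],s['ee_pos'],s['ft_force'],s['width'])
show('wrist','pics/w2.png')
c,i=show('scene','pics/s2.png');cv2.imwrite('pics/s2c.png',cv2.resize(i[110:210,230:340],None,fx=6,fy=6,interpolation=cv2.INTER_CUBIC))
E
```

```text
3.25 [0.50869656 0.19000269 0.2458789 ] [0.61620951 0.62611572 0.07972898] 0.04284541088185294
```

View pics/s2c.png

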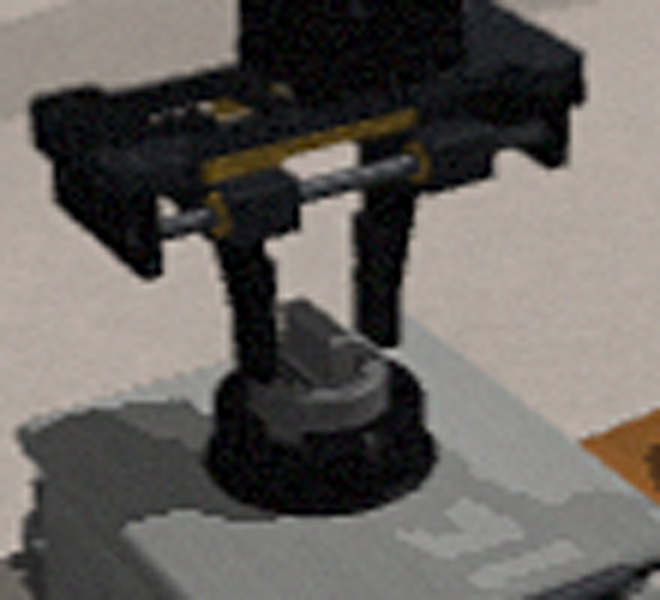

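View pics/w2.png

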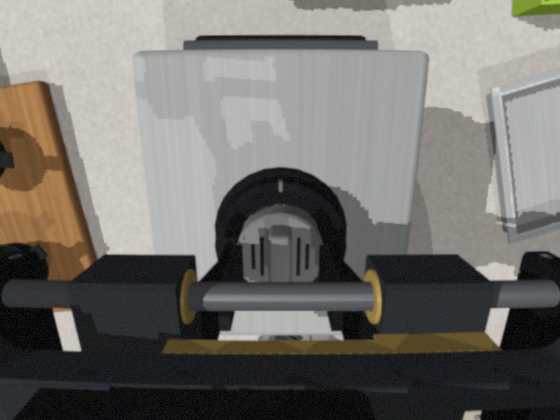

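Emit:
drive_tool --pt "0.1 0 0 0" --pt "0.2 0 0 0" --pt "0.2 0 0 0" --pt "0.2 0 0 0" --pt "0.2 0 0 0" --pt "0.2 0 0 0" --pt "0.2 0 0 0" --pt "0.2 0 0 0" --grip 255 --force 35

```text
time: 4.02
ee_pos: [0.5085, 0.1901, 0.2436]
eef_rot: [0.707, -0.024, -0.707, -0.024]
ft_force: [-0.2, 2.5, 0.7]
width: 0.0118
```

Emit:
drive_tool --pt "0.1 0 0 0" --pt "0.2 0 0 0" --pt "0.3 0 0 0" --pt "0.4 0 0 0" --pt "0.4 0 0 0"

```text
time: 4.43
ee_pos: [0.5086, 0.1901, 0.2399]
eef_rot: [0.707, -0.024, -0.707, -0.024]
ft_force: [-1.2, 1.7, 5.5]
width: 0.0115
```

Emit:
drive_tool --pt "0.1 0 0 0" --pt "0.15 0 0 0" --pt "0.15 0 0 0"

```text
time: 4.68
ee_pos: [0.5086, 0.1901, 0.2385]
eef_rot: [0.707, -0.024, -0.707, -0.024]
ft_force: [-2.1, 1.1, 6.3]
width: 0.0117
```

Emit:
drive_tool --pt "0.1 0 0 0" --pt "0.15 0 0 0" --pt "0.15 0 0 0"

```text
time: 4.93
ee_pos: [0.5086, 0.1901, 0.2371]
eef_rot: [0.707, -0.024, -0.707, -0.025]
ft_force: [-1.4, 1.0, 6.9]
width: 0.0117
```

Emit:
drive_tool --pt "0.05 0 0 0" --pt "0.1 0 0 0" --pt "0.1 0 0 0"

```text
time: 5.18
ee_pos: [0.5086, 0.1901, 0.2362]
eef_rot: [0.707, -0.024, -0.706, -0.025]
ft_force: [-2.3, 0.7, 7.6]
width: 0.0118
```

Emit:
drive_tool --pt "0.05 0 0 0" --pt "0.1 0 0 0" --pt "0.1 0 0 0"

```text
time: 5.43
ee_pos: [0.5087, 0.1902, 0.2359]
eef_rot: [0.707, -0.024, -0.706, -0.025]
ft_force: [-4.7, 0.2, 13.0]
width: 0.0118
```

Emit:
drive_tool --pt "-0.04 0 0 0" --pt "-0.07 0 0 0" --pt "-0.07 0 0 -0.4" --pt "-0.07 0 0 -0.8" --pt "-0.07 0 0 -1" --pt "-0.07 0 0 -1"

```text
time: 5.93
ee_pos: [0.5088, 0.1901, 0.2362]
eef_rot: [0.707, 0.007, -0.707, 0.007]
ft_force: [-1.9, 1.1, 9.4]
width: 0.0117
```

Emit:
drive_tool --pt "0 0 0 -0.5" --pt "0 0 0 -1" --pt "0 0 0 -1.5" --pt "0 0 0 -2" --pt "0 0 0 -2"

```text
time: 6.35
ee_pos: [0.509, 0.1901, 0.2363]
eef_rot: [0.704, 0.069, -0.703, 0.069]
ft_force: [-2.0, 0.4, 9.9]
width: 0.0119
```

```bash
python3 - <<'E'
from h import *
s,Rm=st();print(s['ee_pos'],Rm.round(3)[:,1],np.degrees(np.arctan2(Rm[1,1],Rm[0,1])),s['ft_force'],s['torque'])
E
```

```text
[0.50900588 0.19007335 0.2363112 ] [ 0.195 -0.981 -0.001] -78.7778857508334 [-2.01601494  0.41462111  9.86313252] [-0.05660072  0.53409679  0.01979103]
```

Emit:
drive_tool --pt "-0.02 0 0 -0.5" --pt "-0.04 0 0 -1" --pt "-0.06 0 0 -1.5" --pt "-0.08 0 0 -2" --pt "-0.08 0 0 -2"

```text
time: 6.77
ee_pos: [0.5091, 0.19, 0.2374]
eef_rot: [0.696, 0.13, -0.694, 0.13]
ft_force: [-1.6, -0.1, 10.2]
width: 0.0113
```

Emit:
drive_tool --pt "-0.03 0 0 -0.5" --pt "-0.06 0 0 -1" --pt "-0.09 0 0 -1.5" --pt "-0.12 0 0 -2" --pt "-0.12 0 0 -2"

```text
time: 7.18
ee_pos: [0.5091, 0.1899, 0.2386]
eef_rot: [0.682, 0.19, -0.68, 0.19]
ft_force: [-2.6, -0.8, 10.3]
width: 0.0116
```

Emit:
drive_tool --pt "-0.03 0 0 -0.5" --pt "-0.06 0 0 -1" --pt "-0.1 0 0 -1.5" --pt "-0.13 0 0 -2" --pt "-0.13 0 0 -2"

```text
time: 7.6
ee_pos: [0.5091, 0.1899, 0.2397]
eef_rot: [0.663, 0.249, -0.661, 0.249]
ft_force: [-1.5, -0.7, 9.2]
width: 0.0118
```

Emit:
drive_tool --pt "-0.03 0 0 -0.5" --pt "-0.06 0 0 -1" --pt "-0.1 0 0 -1.5" --pt "-0.13 0 0 -2" --pt "-0.13 0 0 -2"

```text
time: 8.02
ee_pos: [0.5091, 0.1898, 0.2407]
eef_rot: [0.638, 0.306, -0.637, 0.306]
ft_force: [0.5, 0.4, 7.1]
width: 0.0119
```

```bash
python3 - <<'E'
from h import *
s,Rm=st();print(s['ee_pos'],np.degrees(np.arctan2(Rm[1,1],Rm[0,1]))+93.8,s['ft_force'],s['torque'],s['joint_positions'])
E
```

```text
[0.50910611 0.18984766 0.24069642] 55.01229557272242 [0.45281934 0.41866392 7.14426864] [-0.0931126   0.1192567  -0.00038024] [-0.77790787  0.1479715   0.37466372  1.70099662 -0.05595631  1.30129701
 -1.06913129]
```

Emit:
drive_tool --pt "0 0 0 -0.5" --pt "0 0 0 -1" --pt "0 0 0 -1.4" --pt "0 0 0 -1.4" --pt "-0.1 0 0 -1.4" --pt "-0.2 0 0 -1.4" --pt "-0.3 0 0 -1.4" --pt "-0.3 0 0 -1.4"

```text
time: 8.68
ee_pos: [0.509, 0.1898, 0.2435]
eef_rot: [0.619, 0.343, -0.618, 0.343]
ft_force: [1.3, -0.2, 4.3]
width: 0.0118
```

Emit:
drive_tool --pt "-0.1 0 0 0" --pt "-0.2 0 0 0" --pt "-0.3 0 0 0" --pt "-0.3 0 0 0"

```text
time: 9.02
ee_pos: [0.5087, 0.1899, 0.2461]
eef_rot: [0.618, 0.343, -0.618, 0.343]
ft_force: [2.3, 0.5, 3.5]
width: 0.0113
```

Emit:
drive_tool --pt "-0.1 0 0 0" --pt "-0.2 0 0 0" --pt "-0.3 0 0 0" --pt "-0.4 0 0 0" --pt "-0.5 0 0 0" --pt "-0.5 0 0 0"

```text
time: 9.52
ee_pos: [0.5083, 0.1899, 0.2508]
eef_rot: [-0.618, -0.343, 0.618, -0.343]
ft_force: [-0.3, -1.0, -1.1]
width: 0.0119
```

```bash
python3 - <<'E'
from h import *
s,Rm=st();print(s['ee_pos'],s['ft_force'],s['torque'])
c,i=show('scene','pics/s3.png');cv2.imwrite('pics/s3c.png',cv2.resize(i[110:260,220:350],None,fx=4,fy=4,interpolation=cv2.INTER_CUBIC))
E
```

```text
[0.50830742 0.18992767 0.25076949] [-0.26086546 -0.96578618 -1.0937026 ] [-0.07439903  0.08085402 -0.03333444]
```

View pics/s3c.png

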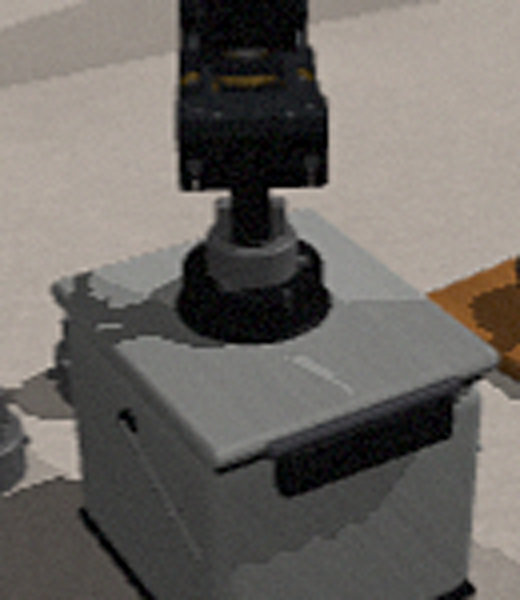

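Emit:
drive_tool --pt "-0.2 0 0 0" --pt "-0.5 0 0 0" --pt "-0.9 0 0 0" --pt "-1.4 0 0 0" --pt "-2 0 0 0" --pt "-2.7 0 0 0" --pt "-3.5 0 0 0" --pt "-4.5 0 0 0" --pt "-5.5 0 0 0" --pt "-6.5 0 0 0" --pt "-7.3 0 0 0" --pt "-7.8 0 0 0" --pt "-8 0 0 0" --pt "-8 0 0 0"

```text
time: 10.73
ee_pos: [0.5086, 0.19, 0.3312]
eef_rot: [0.618, 0.343, -0.618, 0.343]
ft_force: [0.0, -0.1, -1.1]
width: 0.0116
```

```bash
python3 - <<'E'
from h import *
s,Rm=st();print(s['ee_pos'],s['ft_force'],Rm.round(3))
c,i=show('scene','pics/s4.png')
show('top','pics/t4.png')
# tray again, in wrist pic w1 & top
E
```

```text
[0.50858828 0.18996066 0.33121298] [ 0.0415311  -0.09088466 -1.09887418] [[ 0.     0.849 -0.529]
 [ 0.    -0.529 -0.849]
 [-1.     0.    -0.   ]]
```

View pics/s4.png

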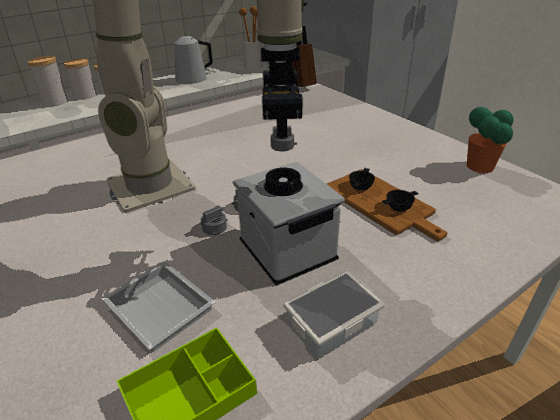

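View pics/t4.png

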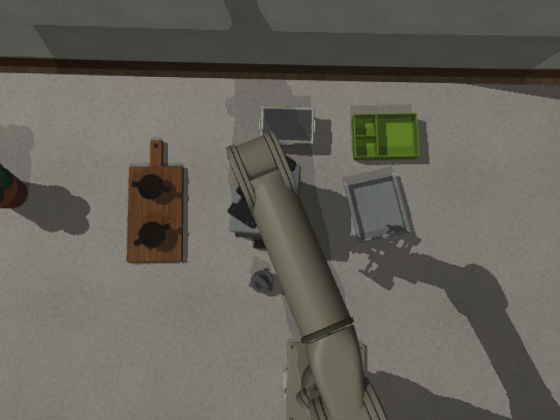

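```bash
python3 - <<'E'
from h import *
cs=r.calibration('scene');T=plane(cs,[[164,264],[215,300],[150,348],[103,302]],.024);print(T,T.mean(0))
s,Rm=st()
d=np.array([.527,-.155,.331])-s['ee_pos'];print(Rm.T@d*100)
i=cv2.imread('pics/s4.png');cv2.imwrite('pics/s4c.png',cv2.resize(i[80:160,240:325],None,fx=6,fy=6,interpolation=cv2.INTER_CUBIC))
cv2.imwrite('pics/s4t.png',cv2.resize(i[250:360,90:230],None,fx=5,fy=5,interpolation=cv2.INTER_CUBIC))
E
```

```text
[[ 0.42514684 -0.10065647  0.024     ]
 [ 0.59839733 -0.0491462   0.024     ]
 [ 0.63947388 -0.20883019  0.024     ]
 [ 0.46635011 -0.25679182  0.024     ]] [ 0.53234204 -0.15385617  0.024     ]
[-0.04909961 19.8237906  28.28169083]
```

View pics/s4c.png

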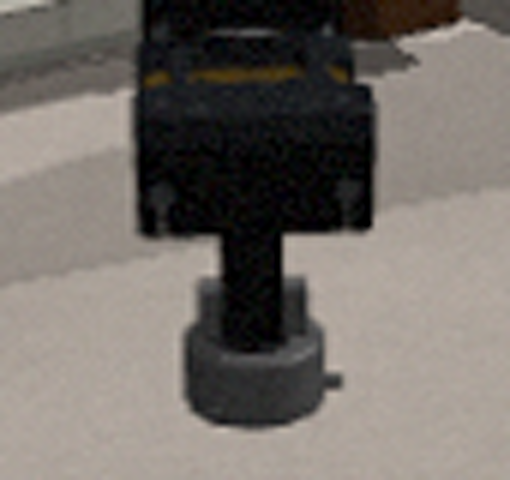

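View pics/s4t.png

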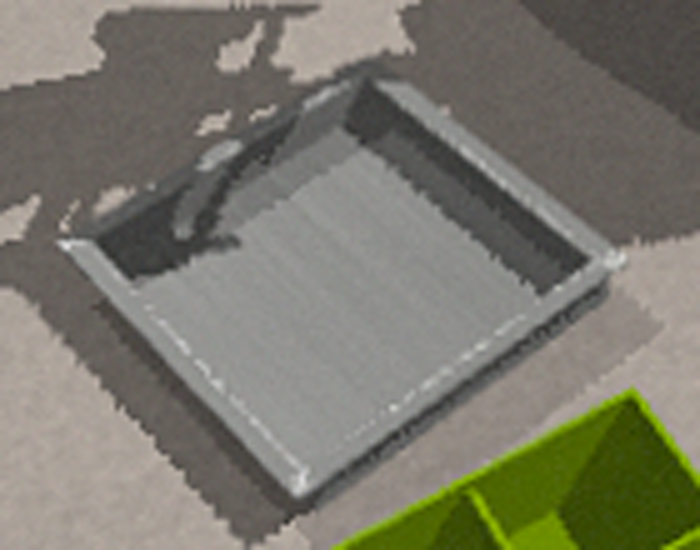

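Emit:
drive_tool --pt "0 0.3 0.4 0" --pt "0 1 1.4 0" --pt "0 2 2.8 0" --pt "0 3.5 4.9 0" --pt "0 5 7 0" --pt "0 6.5 9.1 0" --pt "0 8 11.2 0" --pt "0 9.5 13.3 0" --pt "0 11 15.4 0" --pt "0 12.5 17.5 0" --pt "0 14 19.6 0" --pt "0 15.5 21.7 0" --pt "0 17 23.8 0" --pt "0 18.3 25.7 0" --pt "0 19.3 27.1 0" --pt "0 19.9 27.9 0" --pt "0 20.1 28.2 0" --pt "0 20.1 28.2 0"

```text
time: 12.33
ee_pos: [0.5295, -0.1565, 0.3306]
eef_rot: [-0.618, -0.343, 0.619, -0.343]
ft_force: [0.3, 0.6, -1.2]
width: 0.0117
```

Emit:
drive_tool --pt "0.5 0 0 0" --pt "1.5 0 0 0" --pt "3 0 0 0" --pt "5 0 0 0" --pt "7 0 0 0" --pt "9 0 0 0" --pt "11 0 0 0" --pt "13 0 0 0" --pt "15 0 0 0" --pt "17 0 0 0" --pt "18.5 0 0 0" --pt "19.3 0 0 0" --pt "19.7 0 0 0" --pt "20 0 0 0" --pt "20 0 0 0"

```text
time: 13.58
ee_pos: [0.53, -0.1554, 0.1308]
eef_rot: [0.618, 0.343, -0.618, 0.343]
ft_force: [-0.2, -0.5, -0.9]
width: 0.0116
```

```bash
python3 - <<'E'
from h import *
s,Rm=st();print(s['time'],s['ee_pos'],s['ft_force'],Rm.round(3),s['joint_positions'])
c,i=show('scene','pics/s5.png')
show('wrist','pics/w5.png')
E
```

```text
13.5833 [ 0.53002639 -0.15536313  0.13078542] [-0.20640658 -0.53170064 -0.88614084] [[ 0.     0.849 -0.528]
 [ 0.    -0.528 -0.849]
 [-1.     0.    -0.   ]] [-0.34163088  0.29836365  0.63849006  1.81958463 -0.1992881   1.0880928
 -0.18795827]
```

View pics/s5.png

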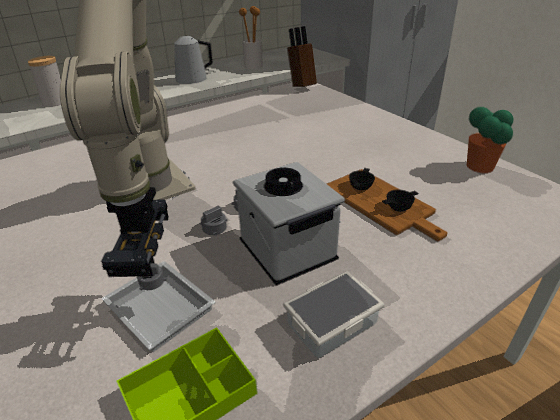

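View pics/w5.png

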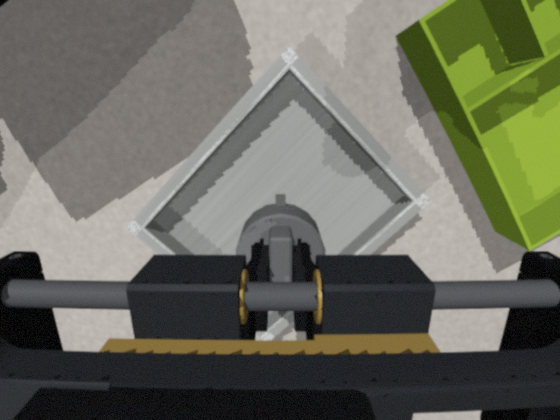

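Emit:
drive_tool --pt "0.5 0 0 0" --pt "1.5 0 0 0" --pt "2.8 0 0 0" --pt "4.1 0 0 0" --pt "5.2 0 0 0" --pt "6.1 0 0 0" --pt "6.7 0 0 0" --pt "7.1 0 0 0" --pt "7.4 0 0 0" --pt "7.5 0 0 0" --pt "7.5 0 0 0"

```text
time: 14.6
ee_pos: [0.5301, -0.1558, 0.0559]
eef_rot: [0.618, 0.343, -0.618, 0.343]
ft_force: [0.5, 0.2, -1.0]
width: 0.0113
```

Emit:
drive_tool --pt "0.05 0 0 0" --pt "0.1 0 0 0" --pt "0.15 0 0 0" --pt "0.2 0 0 0" --pt "0.2 0 0 0"

```text
time: 15.02
ee_pos: [0.53, -0.1556, 0.0538]
eef_rot: [0.618, 0.343, -0.618, 0.343]
ft_force: [-0.2, 0.2, -0.3]
width: 0.0116
```

Emit:
drive_tool --pt "0.05 0 0 0" --pt "0.1 0 0 0" --pt "0.15 0 0 0" --pt "0.15 0 0 0"

```text
time: 15.35
ee_pos: [0.5299, -0.1557, 0.0522]
eef_rot: [-0.618, -0.343, 0.618, -0.343]
ft_force: [-0.5, 0.2, -1.7]
width: 0.0117
```

Emit:
drive_tool --pt "0.03 0 0 0" --pt "0.06 0 0 0" --pt "0.08 0 0 0" --pt "0.08 0 0 0"

```text
time: 15.68
ee_pos: [0.5299, -0.1557, 0.0515]
eef_rot: [-0.618, -0.343, 0.618, -0.343]
ft_force: [-0.0, -0.1, -1.0]
width: 0.0118
```

Emit:
drive_tool --pt "0.03 0 0 0" --pt "0.06 0 0 0" --pt "0.08 0 0 0" --pt "0.08 0 0 0"

```text
time: 16.02
ee_pos: [0.5299, -0.1557, 0.0507]
eef_rot: [0.618, 0.343, -0.618, 0.343]
ft_force: [-1.5, 0.1, -1.1]
width: 0.0118
```

Emit:
drive_tool --pt "0.03 0 0 0" --pt "0.06 0 0 0" --pt "0.06 0 0 0"

```text
time: 16.27
ee_pos: [0.53, -0.1556, 0.0507]
eef_rot: [0.618, 0.343, -0.618, 0.343]
ft_force: [-3.3, 1.3, 8.0]
width: 0.0118
```

Emit:
drive_tool --pt "0.03 0 0 0" --pt "0.06 0 0 0" --pt "0.06 0 0 0"

```text
time: 16.52
ee_pos: [0.5299, -0.1556, 0.0506]
eef_rot: [0.618, 0.343, -0.618, 0.343]
ft_force: [-7.1, 3.3, 16.7]
width: 0.0114
```

Emit:
drive_tool --pt "-0.06 0 0 0" --pt "-0.11 0 0 0" --pt "-0.11 0 0 0"

```text
time: 16.77
ee_pos: [0.53, -0.1557, 0.0507]
eef_rot: [0.618, 0.343, -0.618, 0.343]
ft_force: [-1.8, 1.6, 2.9]
width: 0.0114
```

Emit:
drive_tool --pt "0 0 0 0" --pt "0 0 0 0" --pt "0 0 0 0" --pt "0 0 0 0" --pt "0 0 0 0" --pt "0 0 0 0" --pt "0 0 0 0" --grip 130

```text
time: 17.35
ee_pos: [0.5299, -0.1557, 0.0506]
eef_rot: [0.618, 0.343, -0.618, 0.343]
ft_force: [0.4, -0.2, -0.1]
width: 0.0418
```

Emit:
drive_tool --pt "-0.3 0 0 0" --pt "-1 0 0 0" --pt "-2 0 0 0" --pt "-3.5 0 0 0" --pt "-6 0 0 0" --pt "-9 0 0 0" --pt "-12 0 0 0" --pt "-15 0 0 0" --pt "-18 0 0 0" --pt "-20 0 0 0" --pt "-20 0 0 0"

```text
time: 18.27
ee_pos: [0.5316, -0.1566, 0.2562]
eef_rot: [0.621, 0.342, -0.616, 0.344]
ft_force: [0.7, 0.1, 0.4]
width: 0.0428
```

```bash
python3 - <<'E'
from h import *
s,Rm=st();print(s['time'],s['ee_pos'],s['ft_force'])
c,i=show('scene','pics/s6.png')
show('wrist','pics/w6.png')
E
```

```text
18.2667 [ 0.5315605  -0.15664817  0.25621756] [0.68092164 0.06512071 0.35192804]
```

View pics/s6.png

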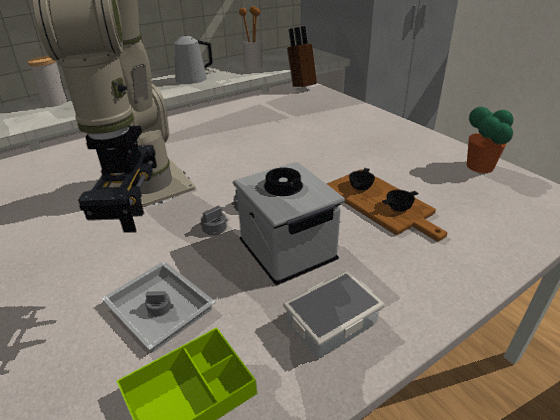

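View pics/w6.png

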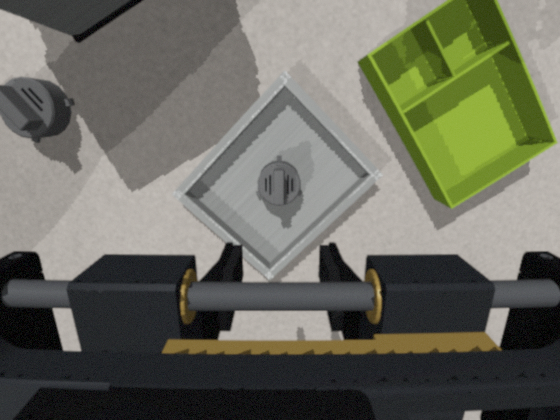

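```bash
python3 - <<'E'
from h import *
a=cv2.imread('pics/scene0.png',0);b=cv2.imread('pics/s6.png',0)
for n,(x0,y0,x1,y1) in dict(tray=(98,255,220,355),bento=(112,325,262,418),glass=(280,268,390,360),caddy=(238,190,345,280),board=(330,165,450,242),decoy=(196,203,232,240)).items():
    e=[cv2.Canny(k[y0:y1,x0:x1],60,140).astype(np.float32) for k in(a,b)]
    print(n,cv2.phaseCorrelate(*e))
s,_=st();print(s['joint_vel'].round(4) if hasattr(s['joint_vel'],'round') else s['joint_vel'],s['time']);print(r.close_job())
E
```

```text
tray ((0.7226981638446475, 0.25140876887976304), 0.7240876417541504)
bento ((-0.09696257657533636, -0.0575709284777588), 0.8347475616137187)
glass ((0.08954736526303009, 0.08811749038373762), 0.6490895473294788)
caddy ((-0.009685148604638982, 0.03083627799625077), 0.7493717431040948)
board ((-0.0048312352345334375, -0.08543596216919269), 0.7853947766621907)
decoy ((-0.07749327359736924, 0.14733926590599467), 0.88173944387171)
[ 0.002   0.0257 -0.0083  0.0369 -0.0046 -0.012   0.0025] 18.3667
the job is handed in; nothing more can be done
None
```

The filter cap is out of the caddy and standing upright, grip bar on top, near the middle of the draining tray. I let go of it and handed the job in at 18.4 s, well under the 61 s limit.

- **Unlocking:** I gripped the bar and pressed the cap down about 7.5 mm, to the groove floor. The highest upward push I read there was 13 N. I then turned it anticlockwise about 62°, letting it rise with the groove at 7–10 N. It popped up and lifted out with only its own weight (about 1.1 N) on the wrist, and the lid was shut in the camera views.
- **Set-down:** I lowered the cap in steps of under 1 mm. The last two steps pressed it onto the tray floor with 8 N, then 17 N vertically, which was more than needed. I eased off to 3 N before letting go.
- **Last checks:** The pictures show the cap upright inside the tray, the lid shut and the gripper clear. Comparing before and after pictures, the caddy, bento, glass box, moulds' board and the loose cap in view moved less than 0.2 pixel.
- **Disagreement:** The tray region shifted about 0.7 pixel, which is 1–2 mm. The cap now being in that part of the picture may explain it, but I can't rule out that the pressing nudged the tray. The arm was also still drifting very slightly (under 0.04 rad/s) when I handed in.

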